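# Sweep the leftover hex nuts into the catch tray

## Robot

A 7-joint arm with a two-finger parallel gripper is mounted at the origin on the work surface. World frame = base frame: x ahead of the robot, y to its left, z up, the work surface at z = 0. Lengths are in m, angles in rad, forces in N, time in s.
With the tool pointing down it reaches from about 0.35 to 0.9 m from the base axis. Payload 7.2 kg.
Tool frame: the origin (TCP) lies at the very end of the fingers, on their centre line; the grasp point (between the pads) lies 19 mm behind it; x points along the fingers, z is the direction in which the jaws open and shut, and the axes are right-handed (so a half turn about x gives the same grasp; the last joint's range is limited). The gripper opens to 88 mm and grips with 3 to 60 N. Pads are 20 mm wide; open, the fingers measure 115 mm over their backs; the gripper's body (75 mm by 178 mm) begins 61 mm behind the grasp point.
Start: joints at [-1.263, 0.411, -0.013, 1.596, 0.006, 1.134, -0.082], TCP at [0.229, 0.581, 0.223] pointing down, gripper open.
Joint ranges: [-2.95, 2.95], [-0.29, 1.99], [-1.47, 1.44], [0.14, 2.54], [-1.03, 4.17], [0.13, 1.85], [-2.86, 2.86]. Speed limits (rad/s): [2.39, 2.39, 3.01, 3.01, 3.14, 3.14, 3.14].

## Interface

Orientations are given as a unit quaternion [x, y, z, w].
In Python, from workcell import r gives the robot as it stands.
- The arm moves only by the shell command python3 -m handwheel 'ROWS' [OPENING]. ROWS is JSON, a list of rows, each a list of 2 entries, a list of its own where there are three numbers: the shift along the tool's x, y, z in mm, then the turn about the tool's x in rad. A call has exactly 10 rows; each row shifts and turns the commanded pose from where the row before left it, along the tool's axes as they then stand; what a row does not reach is not made up. A row lasts 1/10 s, in which the tool goes at most 50 mm and 8.59 degrees, less where a joint would pass 70% of its speed; a pose out of reach is approached as far as the arm can. A call is refused whole if a number of a shift passes 50 or a number of a turn 0.15, either way. A call with a gripper value outside its range is refused whole. OPENING is the opening, from 0 (shut) to 1 (fully open), set as the call begins (- or left out, the last holds). The fingers move at their own pace and stop on an object; the grip force is fixed at half the most. Time passes only in rows, so rows that do not move let the fingers close, or fill a call up. It gives the time, the measured TCP pose, the force and the opening at its end, in the units of the state.
- r.observe(): the state, without advancing time (a new reading comes with each control period).
- r.capture(name): name is "scene" or "side" or "wrist"; returns the picture (384x512x3 uint8, blue, green, red); there is no depth.
- r.camera_info(name): a dict with "camera_matrix" (3x3 intrinsics, pixels), "dist_coeffs" ([k1, k2, p1, p2, k3] as OpenCV has them; the pictures are not rectified), "rvec" (rotation vector, rad) and "tvec" (3), from world to camera coordinates, as OpenCV has them; the wrist camera has in their place "tool_from_camera" (4x4, takes a point from camera to tool coordinates, whose origin is the TCP and whose axes are the tool frame's). Camera axes: x right, y down, z forward; pixel columns grow to the right and rows downward; lengths in m; the calibration is good to about 2 mm. A picture is of the moment at which its call begins: read the wrist's pose just before it. camera_info takes no time and is no camera call.
- r.hand_in(): hands the job in, once; it reports no verdict.
The state is a dict: "time": time; "joint_pos": joint angles; "joint_vel": joint speeds; "tau": joint torques, N m; "position": TCP position; "tcp_rot": TCP orientation; "ft_force": force on the tool from outside, world axes, zero at the start; "ft_torque": the same for the moment, N m; "opening": opening from 0.0 (shut) to 1.0 (fully open).
Only numpy, scipy, OpenCV 4.12 (cv2) and the standard library are available. Lean on these libraries where they do the work, as an engineer would, in place of code of your own. Each camera call takes 0.05 s, during which the arm holds its last target.

## Task

Sweep the three loose hex nuts along the bench and through the open front of the three-sided catch tray until each lies wholly inside, and leave them there. Only push them from beside or behind with your shut fingers: do not pinch them, press on them from above or lift them, and leave the round collar and everything else where it is.

Things in the scene. Friction and masses are not known exactly. Their poses are not given: they have to be found in the camera images.
- nut_a_c (a point): one of three alike: loose plain steel hex nut lying flat on the bench, 36 mm across its flats (41 mm over the corners), 19 mm thick, with a 24 mm hole, 75 to 155 g; this point is its centre, half-way up (9.5 mm above the bench)
- nut_b_c (a point): another of three alike: loose plain steel hex nut lying flat on the bench, 36 mm across its flats (41 mm over the corners), 19 mm thick, with a 24 mm hole, 75 to 155 g; this point is its centre, half-way up (9.5 mm above the bench)
- nut_c_c (a point): the last of three alike: loose plain steel hex nut lying flat on the bench, 36 mm across its flats (41 mm over the corners), 19 mm thick, with a 24 mm hole, 75 to 155 g; this point is its centre, half-way up (9.5 mm above the bench)
- nut_a: the same nut as point nut_a_c; origin at the centre of its underside, z axis along its hole
- nut_b: the same nut as point nut_b_c; origin at the centre of its underside, z axis along its hole
- nut_c: the same nut as point nut_c_c; origin at the centre of its underside, z axis along its hole
- tray: three-sided sheet-metal catch tray fixed to the bench: walls 30 mm high, 4 mm thick, dark floor level with the bench (no step). Clear inside 100 mm deep (x) by 180 mm wide (y). Origin: centre of the floor; x points from the open mouth (at -50 mm, towards the robot) to the back wall (inner face +50 mm); side walls' inner faces at y = +-90 mm. A flat fixing tab lies behind the back wall
- jar: loose small jar with a metal lid, 52 mm diameter, 55 mm high, standing among the nuts; origin at the centre of its underside; bystander
- coupling: loose aluminium hose coupling, stepped round body up to 54 mm diameter and 50 mm high, with two lugs 62 mm across along its x; stands among the nuts; origin at the centre of its underside; bystander
- collar: loose plain steel ROUND collar, 44 mm diameter, 24 mm hole, 19 mm high, lying among the nuts: round, not hexagonal; origin at the centre of its underside; bystander
- brush: loose flat paint brush lying on the bench to the right, along its x axis, about 200 mm long; bystander
- driver: loose screwdriver lying on the bench to the far left, along its x axis, about 200 mm long; bystander
- block: loose wooden block 110 (x) x 60 (y) x 28 mm high, on the right; origin at the centre of its underside; bystander
- cup: loose white plastic cup, 70 mm diameter at the rim, 80 mm high, on the left; origin at the centre of its underside; bystander
There are look-alikes about, which are no part of the job. What is shaped like the nut_c but turquoise is not meant. Leave any orange look-alike of the nut_a alone.

How it is judged:
By the outcome, as a careful person would: the job done as asked, in the order asked, and still so for the second after the job is handed in, with the robot touching nothing.
It also fails if it takes over 72 s, if anything falls off the work surface, if the arm or the gripper's body presses on something with over 40 N, if the wrist force passes 120 N, or if a joint passes its speed limit or range.

## Working session

There is one attempt and no reset: what is moved stays moved. The work goes in short steps, Python scripts to look and compute and a shell command to move; the robot and the scene stay as the last step left them, time stands still between calls to the robot, and variables do not carry over. Pictures are saved under pics/ and viewed, and the job is handed in when it is done.

```bash
ls; mkdir -p pics; python3 - <<'E'
from workcell import r
import cv2
print(r.observe())
for n in ["scene","side"]:
    im=r.capture(n); cv2.imwrite(f"pics/{n}0.png",im)
    print(n,r.camera_info(n))
print(r.camera_info("wrist"))
E
```

```text
pics
{'time': 0.0, 'joint_pos': array([-1.26321127,  0.4119123 , -0.01269377,  1.59701407,  0.00558668,
        1.13429976, -0.08214786]), 'joint_vel': array([ 4.14358491e-05, -7.87672189e-05,  4.06498990e-04, -3.86574659e-04,
        1.45953241e-03,  1.07812693e-03,  7.01407135e-04]), 'tau': array([-4.92379240e-04, -5.87952554e+01,  6.42373022e-01, -2.91087717e+01,
       -5.36227541e-02,  1.80337677e-02,  1.65381471e-04]), 'position': array([0.22924022, 0.5809102 , 0.22181372]), 'tcp_rot': array([-0.39817008,  0.585028  ,  0.39747252,  0.58413904]), 'ft_force': array([ 0.304721  , -0.05485979, -0.12929873]), 'ft_torque': array([-0.05453999,  0.00313614,  0.04461613]), 'opening': 0.9999233606051068}
scene {'camera_matrix': array([[380.64500459,   0.        , 253.64396949],
       [  0.        , 380.64500459, 187.77439544],
       [  0.        ,   0.        ,   1.        ]]), 'dist_coeffs': array([-0.04835816,  0.        ,  0.        ,  0.        ,  0.        ]), 'rvec': array([ 1.91737006,  1.58959497, -0.62223553]), 'tvec': array([-0.07998684, -0.34787351,  1.5738811 ])}
side {'cam
[... 292 characters left out ...]
7156,  0.3678993 ]), 'tvec': array([-0.43656991,  0.24972382,  0.83384294])}
{'camera_matrix': array([[325.19077061,   0.        , 257.10298403],
       [  0.        , 325.19077061, 193.51071725],
       [  0.        ,   0.        ,   1.        ]]), 'dist_coeffs': array([-0.03439137,  0.        ,  0.        ,  0.        ,  0.        ]), 'tool_from_camera': array([[-6.32922098e-04, -3.06931538e-01,  9.51731386e-01,
        -1.63355678e-01],
       [ 9.37697974e-04, -9.51731340e-01, -3.06930900e-01,
         8.44097563e-02],
       [ 9.99999360e-01,  6.98173243e-04,  8.90180877e-04,
         1.09384710e-03],
       [ 0.00000000e+00,  0.00000000e+00,  0.00000000e+00,
         1.00000000e+00]])}
```

View pics/scene0.png

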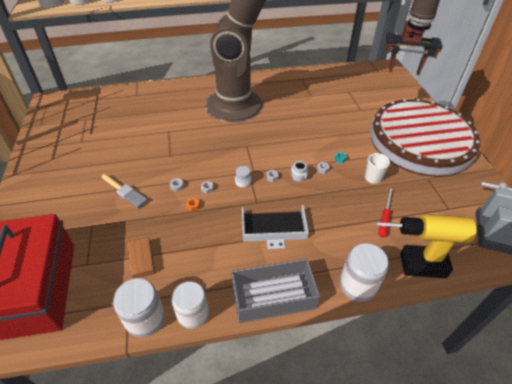

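View pics/side0.png

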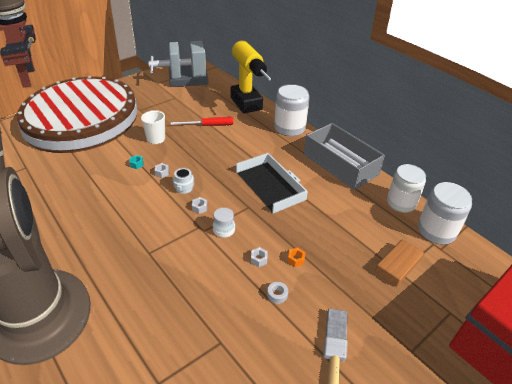

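Scene view: tray at (275,224); silver rings at (177,185), (207,187), (272,176) and (323,168); orange at (193,204), turquoise at (341,157). I'll zoom in and locate them.

```bash
cat > h.py <<'E'
import numpy as np, cv2
from workcell import r
def ray(name,uv,z,obs=None):
    ci=r.camera_info(name)
    p=cv2.undistortPoints(np.array([[uv]],float),ci['camera_matrix'],ci['dist_coeffs'])[0,0]
    R=cv2.Rodrigues(ci['rvec'])[0]; C=-R.T@ci['tvec']; d=R.T@np.array([p[0],p[1],1])
    return C+d*(z-C[2])/d[2]
def proj(name,P):
    ci=r.camera_info(name)
    return cv2.projectPoints(np.array([P],float),ci['rvec'],ci['tvec'],ci['camera_matrix'],ci['dist_coeffs'])[0][0,0]
E
python3 - <<'E'
import cv2,numpy as np
from h import *
a=cv2.imread('pics/scene0.png'); b=cv2.imread('pics/side0.png')
cv2.imwrite('pics/sz.png',cv2.resize(a[140:255,160:360],None,fx=4,fy=4,interpolation=cv2.INTER_CUBIC))
cv2.imwrite('pics/bz.png',cv2.resize(b[140:320,120:320],None,fx=3.3,fy=3.3,interpolation=cv2.INTER_CUBIC))
for nm,s,d in [("collar?",(177,185),(277,293)),("n1",(207,187),(259,257)),("n2",(272,176),(200,205)),("n3",(323,168),(161,170)),("turq",(341,157),(136,161)),("orange",(193,204),(297,257))]:
    print(nm,ray("scene",s,.0095).round(3),ray("side",d,.0095).round(3))
for nm,s,d in [("jar",(243,177),(224,222)),("coup",(300,172),(183,181))]:
    print(nm,ray("scene",s,.027).round(3),ray("side",d,.027).round(3))
for s in [(242,208),(305,207),(243,239),(308,238)]: print(ray("scene",s,.03).round(3))
for s in [(238,182),(269,158),(306,187),(279,206)]: print(ray("side",s,.03).round(3))
E
```

```text
collar? [ 0.432 -0.256  0.009] [ 0.428 -0.257  0.009]
n1 [ 0.459 -0.16   0.01 ] [ 0.46  -0.16   0.009]
n2 [0.449 0.059 0.009] [0.448 0.06  0.009]
n3 [0.443 0.239 0.009] [0.44  0.242 0.009]
turq [0.401 0.319 0.009] [0.403 0.321 0.009]
orange [ 0.524 -0.211  0.01 ] [ 0.527 -0.212  0.009]
jar [ 0.453 -0.04   0.027] [ 0.452 -0.038  0.027]
coup [0.465 0.15  0.027] [0.454 0.147 0.027]
[ 0.585 -0.066  0.03 ]
[0.616 0.123 0.03 ]
[ 0.698 -0.082  0.03 ]
[0.729 0.1   0.03 ]
[0.564 0.055 0.03 ]
[0.696 0.085 0.03 ]
[ 0.692 -0.066  0.03 ]
[ 0.589 -0.078  0.03 ]
```

```bash
python3 -c "
import cv2,numpy as np
a=cv2.imread('pics/sz.png');print(a.shape);b=cv2.imread('pics/bz.png');print(b.shape)"
```

```text
(460, 800, 3)
(594, 660, 3)
```

View pics/sz.png

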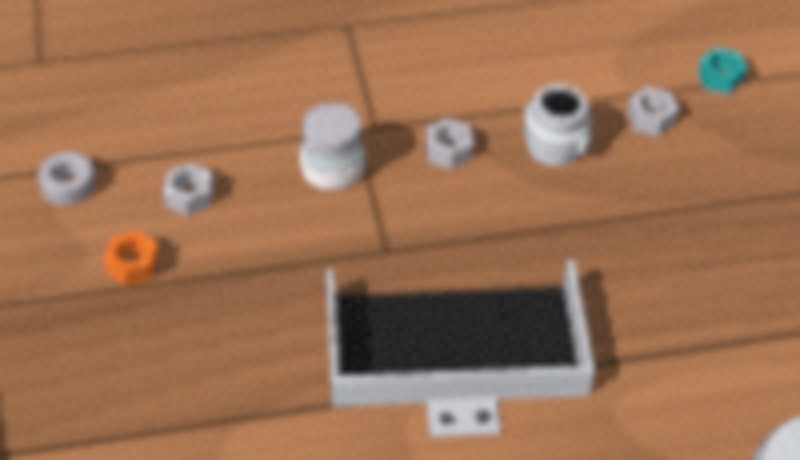

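View pics/bz.png

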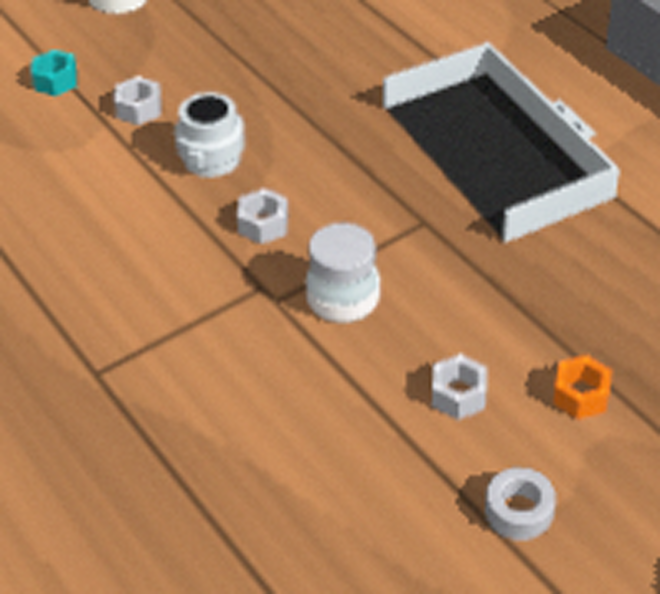

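```bash
python3 - <<'E'
from h import *
for s in [(331,268),(570,262),(333,375),(592,368)]: print("scene",ray("scene",(160+s[0]/4,140+s[1]/4),.03).round(3))
for s in [(338,370),(578,360)]: print("scene floor inner back top? ",ray("scene",(160+s[0]/4,140+s[1]/4),.03).round(3))
for s in [(385,82),(488,45),(616,172),(505,212)]: print("side",ray("side",(120+s[0]/3.3,140+s[1]/3.3),.03).round(3))
for s in [(388,108),(503,241)]: print("side mouth z0",ray("side",(120+s[0]/3.3,140+s[1]/3.3),.0).round(3))
# nut angles: refine via masks
from workcell import r
o=r.observe()
from scipy.spatial.transform import Rotation as R
print(R.from_quat(o['tcp_rot']).as_matrix().round(3))
E
```

```text
scene [ 0.582 -0.063  0.03 ]
scene [0.609 0.117 0.03 ]
scene [ 0.68  -0.078  0.03 ]
scene [0.709 0.106 0.03 ]
scene floor inner back top?  [ 0.677 -0.074  0.03 ]
scene floor inner back top?  [0.7   0.098 0.03 ]
side [0.605 0.114 0.03 ]
side [0.706 0.103 0.03 ]
side [ 0.68  -0.081  0.03 ]
side [ 0.582 -0.064  0.03 ]
side mouth z0 [0.609 0.115 0.   ]
side mouth z0 [ 0.582 -0.064  0.   ]
[[-0.    -0.93   0.367]
 [-0.001  0.367  0.93 ]
 [-1.    -0.    -0.001]]
```

Identified: the collar is the round ring at (0.430,-0.257). The nuts are at (0.459,-0.160), (0.449,0.060) and (0.441,0.241), and the two views agree within 3 mm. The tray mouth is centred at about (0.595,0.026), with the tray yawed about -8.3°. I'll start with the middle nut.

```bash
cat >> h.py <<'E'
from scipy.spatial.transform import Rotation as Rn
def plan(x,y,z,deg=None):
    """world target; deg = heading of -tool y. Prints turn first, then total shift in tool axes (mm) after turning."""
    o=r.observe(); M=Rn.from_quat(o['tcp_rot']).as_matrix(); p=o['position']
    h=np.degrees(np.arctan2(-M[1,1],-M[0,1]))
    t=0
    if deg is None: deg=h
    else: t=-np.radians((deg-h+180)%360-180)
    a=np.radians(deg); ty=np.array([-np.cos(a),-np.sin(a),0]); tx=np.array([0,0,-1.]); tz=np.cross(tx,ty)
    d=(np.array([x,y,z])-p)*1000
    print("t %.2f pos %s head %.1f turn %.3f shift x %.1f y %.1f z %.1f |F| %s"%(o['time'],p.round(4),h,t,d@tx,d@ty,d@tz,o['ft_force'].round(1)))
E
python3 -c "
from h import *
plan(.408,.0685,.15,-11.6)"
python3 -m handwheel '[[[0,0,0],-0.087],[[0,0,0],-0.087],[[0,-20,-33],0],[[0,-20,-33],0],[[0,-20,-33],0],[[0,-20,-33],0],[[0,-20,-33],0],[[0,-20,-33],0],[[0,-20,-33],0],[[0,-20,-33],0]]' 0
python3 -c "
from h import *
plan(.408,.0685,.006,-11.6)"
```

```text
t 0.10 pos [0.2293 0.5809 0.2219] head -21.5 turn -0.173 shift x 71.9 y -278.1 z -466.0 |F| [ 0.  -0.6 -0.3]
time: 1.1
position: [0.3334, 0.289, 0.2225]
tcp_rot: [-0.447, 0.548, 0.447, 0.548]
ft_force: [0.7, 0.7, 1.0]
opening: 0.128
t 1.10 pos [0.3334 0.289  0.2225] head -11.6 turn 0.001 shift x 216.5 y -117.4 z -200.9 |F| [0.7 0.7 1. ]
```

```bash

python3 -m handwheel '[[[0,-19.5,-33.5],0],[[0,-19.5,-33.5],0],[[0,-19.5,-33.5],0],[[0,-19.5,-33.5],0],[[0,-19.5,-33.5],0],[[0,-20,-33.5],0],[[40,0,0],0],[[45,0,0],0],[[45,0,0],0],[[30,0,0],0]]' 0
python3 -c "
from h import *
import cv2
cv2.imwrite('pics/w1.png',r.capture('wrist'));cv2.imwrite('pics/s1.png',cv2.resize(r.capture('side')[120:320,100:320],None,fx=2.7,fy=2.7))
plan(.408,.0685,.006,-11.6)"
```

```text
time: 2.1
position: [0.4068, 0.0696, 0.0603]
tcp_rot: [-0.447, 0.549, 0.447, 0.547]
ft_force: [1.3, 1.2, 1.1]
opening: 0.006
t 2.20 pos [0.4052 0.0692 0.0596] head -11.6 turn 0.001 shift x 53.6 y -2.8 z -0.2 |F| [-0.1  0.2 -0.2]
```

View pics/w1.png

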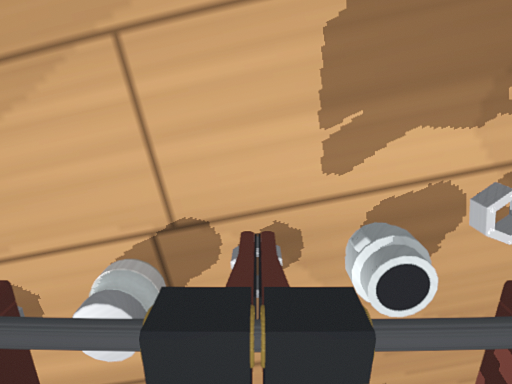

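View pics/s1.png

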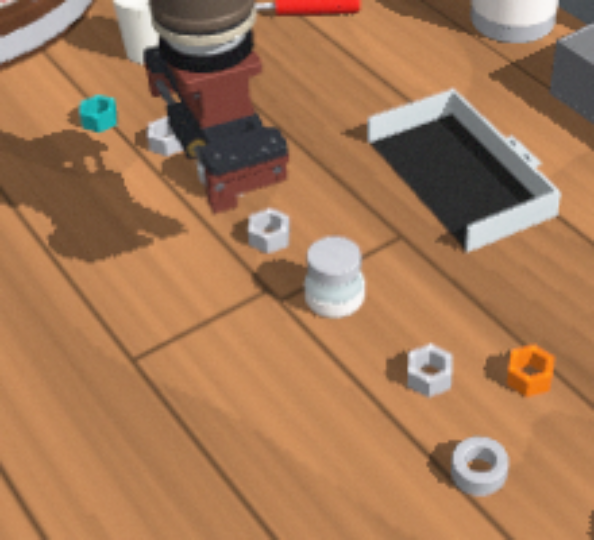

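Clear: the fingers are behind the middle nut, between the jar and the coupling. I'll go down and push slowly.

```bash

python3 -m handwheel '[[[17,0,0],0],[[17,0,0],0],[[16,0,0],0],[[2,-2,0],0],[[0,-3,0],0],[[0,-4,0],0],[[0,-6,0],0],[[0,-8,0],0],[[0,-8,0],0],[[0,-8,0],0]]' 0
python3 -c "
from h import *
import cv2
cv2.imwrite('pics/w2.png',cv2.resize(r.capture('scene')[140:255,160:360],None,fx=4,fy=4));cv2.imwrite('pics/s2.png',cv2.resize(r.capture('side')[120:320,100:320],None,fx=2.7,fy=2.7))
plan(.63,.023,.008,-11.6)"
```

```text
time: 3.2
position: [0.4472, 0.0622, 0.0108]
tcp_rot: [-0.447, 0.548, 0.447, 0.548]
ft_force: [-1.2, 1.0, 0.5]
opening: 0.003
t 3.30 pos [0.4479 0.0621 0.0108] head -11.6 turn -0.000 shift x 2.8 y -186.2 z -1.7 |F| [0.3 0.4 0.5]
```

View pics/w2.png

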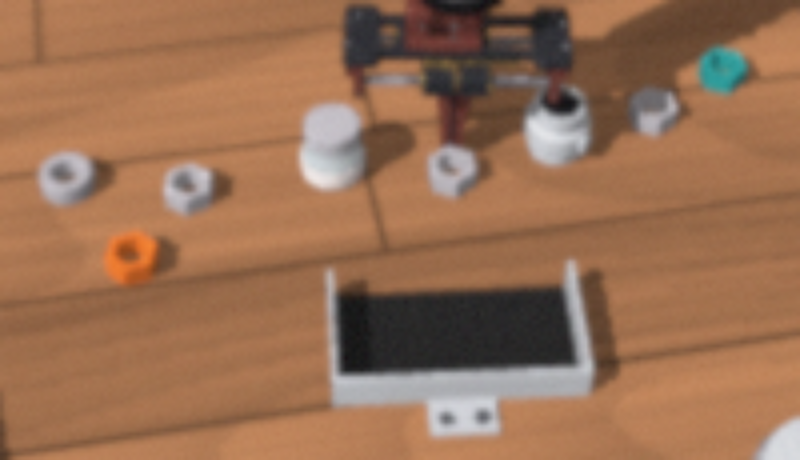

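View pics/s2.png

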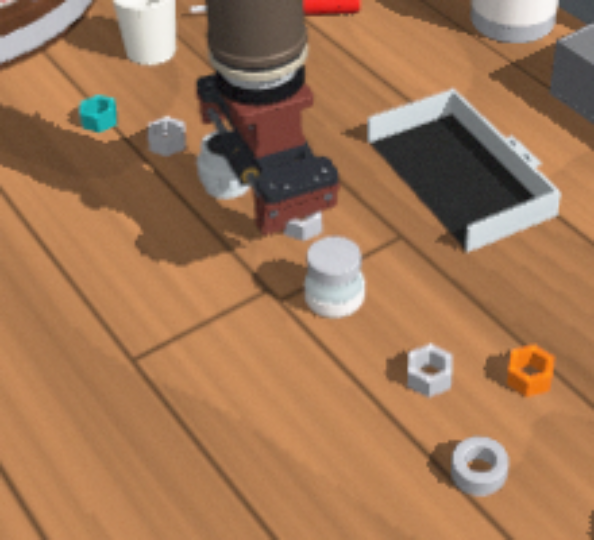

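Scene view: the nut has moved forward with the fingers (zoom (453,170)). Nothing else has moved, so I'll keep pushing.

```bash

python3 -m handwheel '[[[1,-8,0],0],[[1,-10,0],0],[[0,-10,0],0],[[0,-10,0],0],[[0,-10,0],0],[[0,-10,0],0],[[0,-10,0],0],[[0,-10,0],0],[[0,-10,0],0],[[0,-10,0],0]]' 0
python3 -c "
from h import *
import cv2
cv2.imwrite('pics/w3.png',cv2.resize(r.capture('scene')[140:255,160:360],None,fx=4,fy=4))
plan(.63,.023,.008,-11.6)"
```

```text
time: 4.3
position: [0.5431, 0.0426, 0.0086]
tcp_rot: [-0.447, 0.548, 0.447, 0.548]
ft_force: [0.5, 0.3, 0.1]
opening: 0.004
t 4.35 pos [0.5449 0.0422 0.0089] head -11.6 turn 0.000 shift x 0.9 y -87.2 z -1.7 |F| [1.7 0.5 1. ]
```

View pics/w3.png

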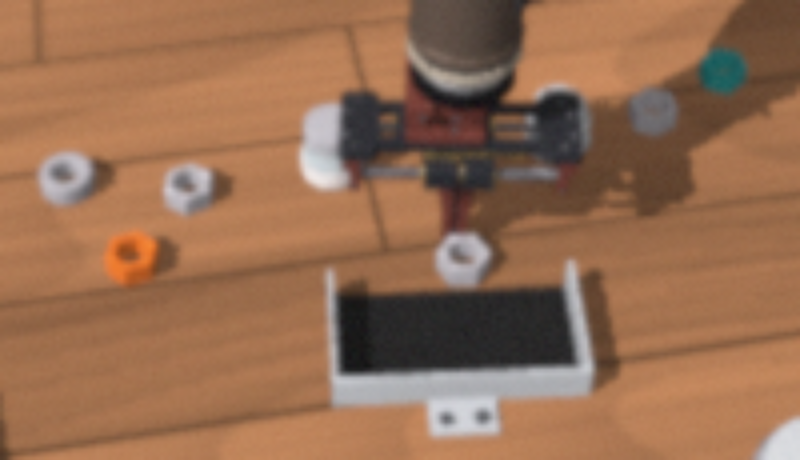

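```bash

python3 -m handwheel '[[[0,-9,0],0],[[0,-10,-0.5],0],[[0,-10,-0.5],0],[[0,-10,0],0],[[0,-10,0],0],[[0,-10,0],0],[[0,-10,0],0],[[0,-8,0],0],[[0,-6,0],0],[[0,-3,0],0]]' 0
python3 -c "
from h import *
import cv2
cv2.imwrite('pics/w4.png',cv2.resize(r.capture('scene')[140:255,160:360],None,fx=4,fy=4))
plan(.4,-.21,.15,55)"
```

```text
time: 5.35
position: [0.6269, 0.0243, 0.0086]
tcp_rot: [-0.447, 0.548, 0.447, 0.548]
ft_force: [-0.1, -0.2, 0.9]
opening: 0.003
t 5.40 pos [0.6271 0.0243 0.0086] head -11.6 turn -1.162 shift x -141.4 y 322.2 z 51.6 |F| [ 0.3  0.2 -0.8]
```

View pics/w4.png

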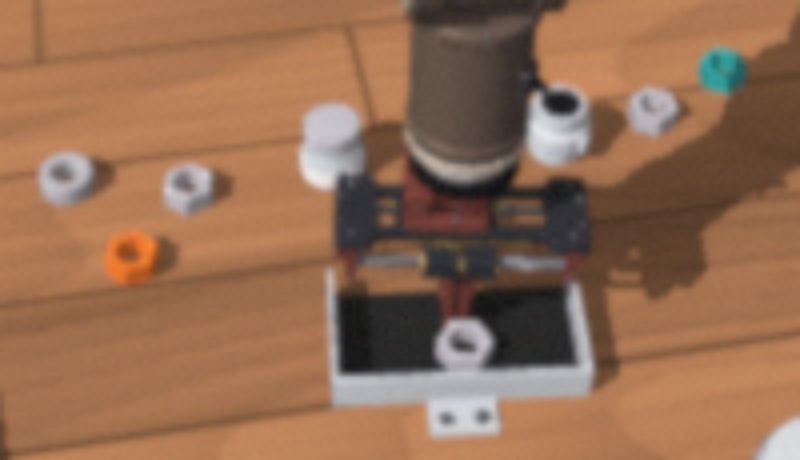

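The middle nut is inside the tray. Now I'll back off, lift and turn for the right-hand nut.

```bash

python3 -m handwheel '[[[0,12,0],0],[[-40,0,0],0],[[-45,0,0],-0.14],[[-45,0,0],-0.14],[[0,0,0],-0.14],[[0,0,0],-0.14],[[0,0,0],-0.14],[[0,0,0],-0.14],[[0,0,0],-0.14],[[0,0,0],-0.14]]' 0
python3 -c "
from h import *
import cv2
im=r.capture('scene')
cv2.imwrite('pics/w5.png',cv2.resize(im[140:255,160:360],None,fx=4,fy=4))
plan(.436,-.196,.03,57.5)
print(ray('scene',(160+465/4,140+343/4),.0095))"
```

```text
time: 6.4
position: [0.6144, 0.0269, 0.1387]
tcp_rot: [0.67, -0.225, -0.67, -0.225]
ft_force: [-0.1, 0.4, 0.1]
opening: 0.004
t 6.45 pos [0.6144 0.0268 0.1387] head 53.4 turn -0.072 shift x 108.7 y 283.8 z 30.8 |F| [ 0.6 -0.1 -1. ]
[0.65473977 0.02546779 0.0095    ]
```

View pics/w5.png

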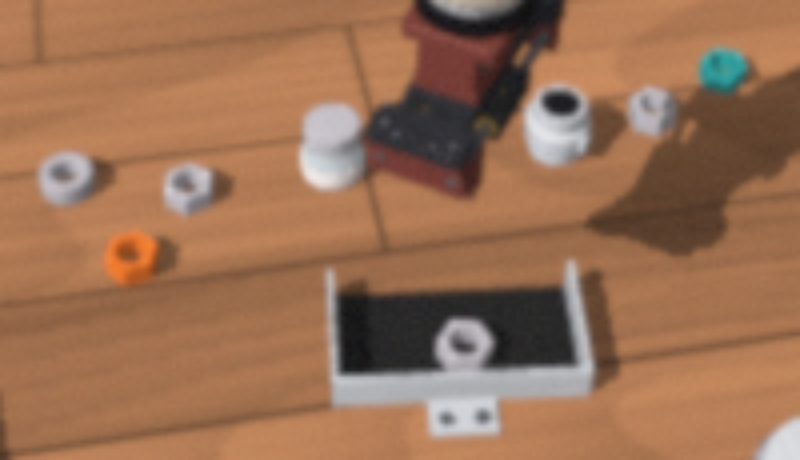

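```bash

python3 -m handwheel '[[[0,0,0],-0.072],[[0,40,4.4],0],[[0,41,4.4],0],[[0,41,4.4],0],[[0,41,4.4],0],[[0,40,4.4],0],[[0,40,4.4],0],[[0,41,4.4],0],[[30,0,0],0],[[40,0,0],0]]' 0
python3 -c "
from h import *
import cv2
im=r.capture('side')
cv2.imwrite('pics/w6.png',cv2.resize(im[160:360,140:360],None,fx=2.7,fy=2.7))
plan(.436,-.196,.008,57.5)"
```

```text
time: 7.45
position: [0.4343, -0.196, 0.0699]
tcp_rot: [0.679, -0.206, -0.675, -0.205]
ft_force: [0.3, 0.2, -0.6]
opening: 0.007
t 7.50 pos [ 0.4307 -0.1931  0.0633] head 56.4 turn -0.020 shift x 55.3 y -0.4 z -6.0 |F| [-1.9  1.  -4.2]
```

View pics/w6.png

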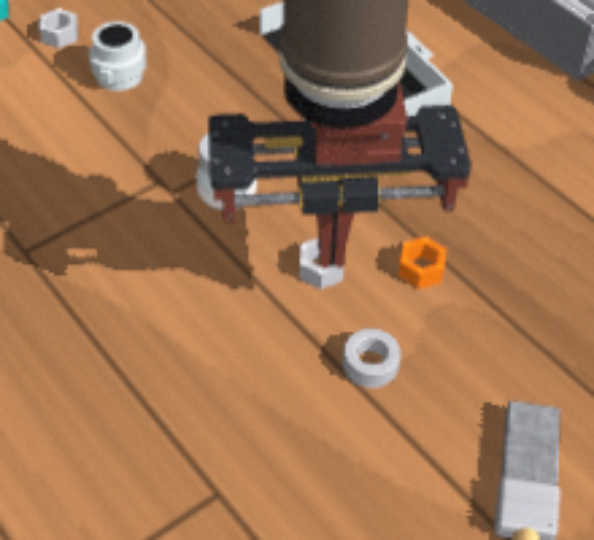

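```bash

python3 -m handwheel '[[[12,0,-3],0],[[12,0,-2],0],[[12,0,0],0],[[10,0,0],0],[[5,-1,0],0],[[0,-4,0],0],[[0,-6,0],0],[[0,-8,0],0],[[0,-8,0],0],[[0,-8,0],0]]' 0
python3 -c "
from h import *
import cv2
im=r.capture('scene')
cv2.imwrite('pics/w7.png',cv2.resize(im[140:255,160:360],None,fx=4,fy=4))
plan(.53,-.05,.008,57.5)"
```

```text
time: 8.5
position: [0.4581, -0.1652, 0.0179]
tcp_rot: [0.678, -0.202, -0.677, -0.202]
ft_force: [-1.1, 0.1, 0.9]
opening: 0.004
t 8.55 pos [ 0.4589 -0.164   0.0179] head 56.8 turn -0.012 shift x 9.9 y -134.3 z 1.3 |F| [ 0.9  0.  -0.7]
```

View pics/w7.png

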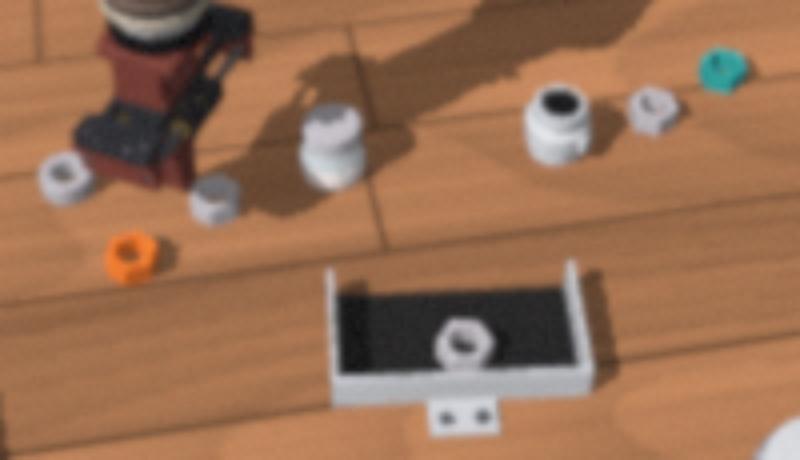

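The tip is at 18 mm, which is too near the nut's top. I'll back off, go lower, then carry on.

```bash

python3 -m handwheel '[[[0,4,0],0],[[4,3,0],0],[[6,0,0],-0.012],[[0,-2,0],0],[[0,-5,0],0],[[0,-8,0],0],[[0,-8,0],0],[[0,-10,0],0],[[0,-10,0],0],[[0,-10,0],0]]' 0
python3 -c "
from h import *
import cv2
im=r.capture('scene')
cv2.imwrite('pics/w8.png',cv2.resize(im[140:255,160:360],None,fx=4,fy=4))
plan(.53,-.05,.008,57.5)"
```

```text
time: 9.55
position: [0.4828, -0.1262, 0.0077]
tcp_rot: [0.679, -0.198, -0.679, -0.198]
ft_force: [-0.3, 0.2, 0.8]
opening: 0.004
t 9.60 pos [ 0.4838 -0.1245  0.0078] head 57.6 turn 0.001 shift x -0.2 y -87.7 z 1.1 |F| [1.1 1.1 1.1]
```

View pics/w8.png

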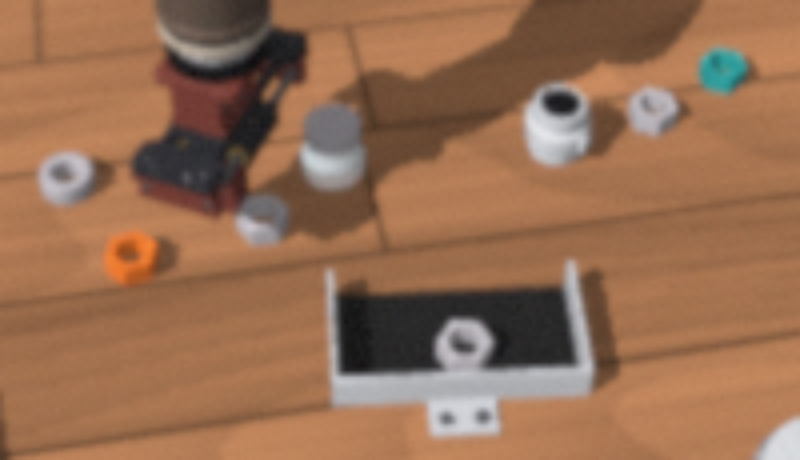

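```bash

python3 -c "
from h import *
print(ray('scene',(160+264/4,140+219/4),.0095))"
python3 -m handwheel '[[[0,-7,0],0],[[0,-9,0],0],[[0,-9,0],0],[[0,-9,0],0],[[0,-9,0],0],[[0,-9,0],0],[[0,-9,0],0],[[0,-9,0],0],[[0,-8,0],0],[[0,-4,0],0]]' 0
python3 -c "
from h import *
import cv2
im=r.capture('scene')
cv2.imwrite('pics/w9.png',cv2.resize(im[140:255,160:360],None,fx=4,fy=4))
plan(.53,-.05,.008,57.5)"
```

```text
[ 0.5043473  -0.10432838  0.0095    ]
time: 10.6
position: [0.5268, -0.0571, 0.0076]
tcp_rot: [0.679, -0.198, -0.679, -0.198]
ft_force: [-0.2, -0.1, 0.3]
opening: 0.006
t 10.65 pos [ 0.527  -0.0568  0.0077] head 57.5 turn -0.000 shift x -0.3 y -7.4 z 1.1 |F| [-0.1  1.   0.9]
```

View pics/w9.png

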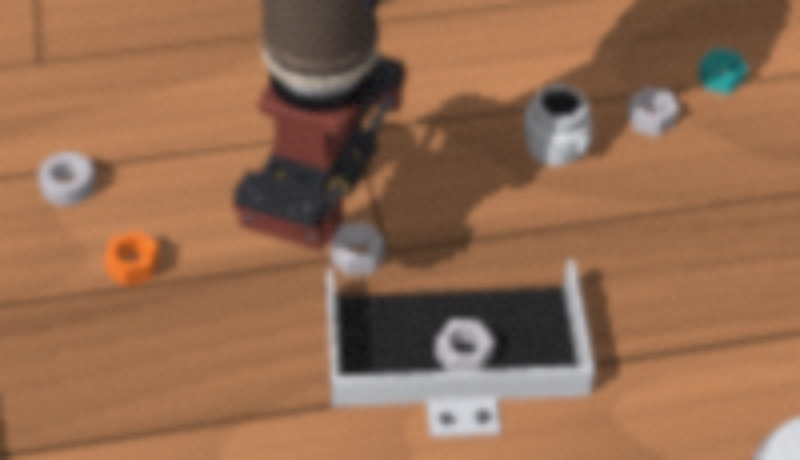

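```bash

python3 -c "
from h import *
print(ray('scene',(160+357/4,140+248/4),.0095))"
python3 -m handwheel '[[[0,-4,0],0],[[0,-6,0],0],[[0,-6,0],0],[[0,-4,0],0],[[0,0,0],0],[[0,15,0],0],[[0,10,0],0],[[-20,0,0],0],[[-15,0,0],0.1],[[0,0,0],0.14]]' 0
python3 -c "
from h import *
import cv2
im=r.capture('scene')
cv2.imwrite('pics/w10.png',cv2.resize(im[140:255,160:360],None,fx=4,fy=4))
plan(.53,-.05,.008,-8)"
```

```text
[ 0.54808911 -0.03678629  0.0095    ]
time: 11.65
position: [0.5239, -0.0642, 0.0445]
tcp_rot: [0.65, -0.28, -0.648, -0.281]
ft_force: [-0.4, 0.0, 0.6]
opening: 0.006
t 11.70 pos [ 0.5234 -0.0639  0.0437] head 42.8 turn 0.886 shift x 35.7 y -4.6 z 14.7 |F| [-0.1  0.7 -0.4]
```

View pics/w10.png

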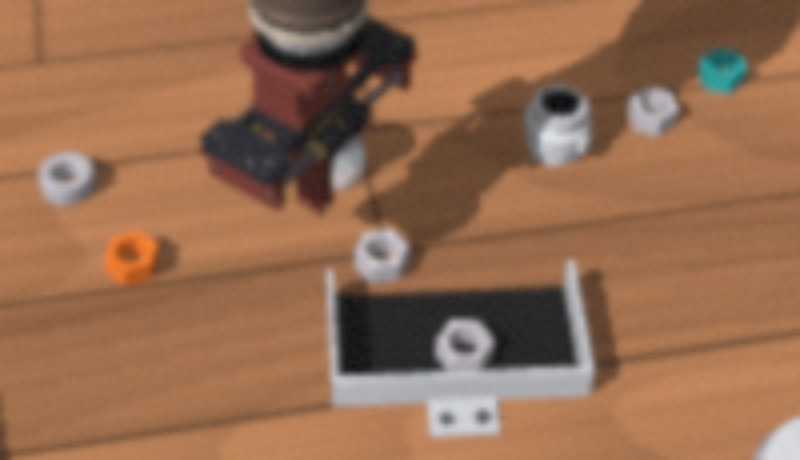

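```bash

python3 -c "
from h import *
print(ray('scene',(160+382/4,140+254/4),.0095))"
python3 -m handwheel '[[[0,0,0],0.14],[[0,0,0],0.14],[[0,0,0],0.14],[[0,0,0],0.14],[[0,0,0],0.14],[[0,0,0],0.14],[[0,0,0],0.065],[[0,0,0],0],[[0,0,0],0],[[0,0,0],0]]' 0
python3 -c "
from h import *
plan(.512,-.012,.008,-9)"
```

```text
[ 0.55778435 -0.01867089  0.0095    ]
time: 12.7
position: [0.5232, -0.0628, 0.0425]
tcp_rot: [-0.463, 0.534, 0.464, 0.534]
ft_force: [-0.2, -0.6, 0.3]
opening: 0.002
t 12.70 pos [ 0.5232 -0.0628  0.0425] head -8.1 turn 0.016 shift x 34.5 y 19.0 z 48.4 |F| [-0.2 -0.6  0.3]
```

```bash

python3 -m handwheel '[[[0,10,10],0.016],[[0,9,14],0],[[0,0,14],0],[[0,0,10],0],[[12,0,0],0],[[12,0,0],0],[[10,0,0],0],[[0,-4,0],0],[[0,-5,0],0],[[0,-5,0],0]]' 0
python3 -c "
from h import *
import cv2
im=r.capture('scene')
cv2.imwrite('pics/w11.png',cv2.resize(im[140:255,160:360],None,fx=4,fy=4))
plan(.611,-.028,.008,-9)"
```

```text
time: 13.7
position: [0.5268, -0.0148, 0.0088]
tcp_rot: [-0.459, 0.538, 0.458, 0.538]
ft_force: [-0.4, -0.4, 0.1]
opening: 0.008
t 13.75 pos [ 0.5279 -0.0148  0.009 ] head -9.1 turn -0.002 shift x 1.0 y -84.2 z -0.0 |F| [0.9 0.2 0. ]
```

View pics/w11.png

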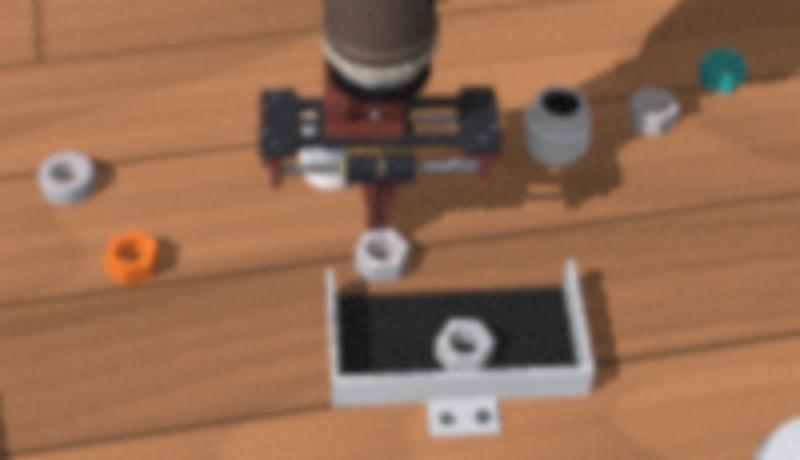

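```bash

python3 -m handwheel '[[[0,-6,0],0],[[0,-8,0],0],[[0,-8,0],0],[[0,-8,0],0],[[0,-8,0],0],[[0,-8,0],0],[[0,-8,0],0],[[0,-8,0],0],[[0,-6,0],0],[[0,-4,0],0]]' 0
python3 -c "
from h import *
import cv2
im=r.capture('scene')
cv2.imwrite('pics/w12.png',cv2.resize(im[140:255,160:360],None,fx=4,fy=4))
plan(.611,-.028,.008,-9)"
```

```text
time: 14.75
position: [0.5977, -0.0258, 0.0086]
tcp_rot: [-0.459, 0.538, 0.459, 0.538]
ft_force: [-0.3, 0.6, 0.6]
opening: 0.006
t 14.80 pos [ 0.5981 -0.0258  0.0086] head -9.1 turn -0.002 shift x 0.6 y -13.1 z -0.1 |F| [ 0.1 -0.   0.2]
```

View pics/w12.png

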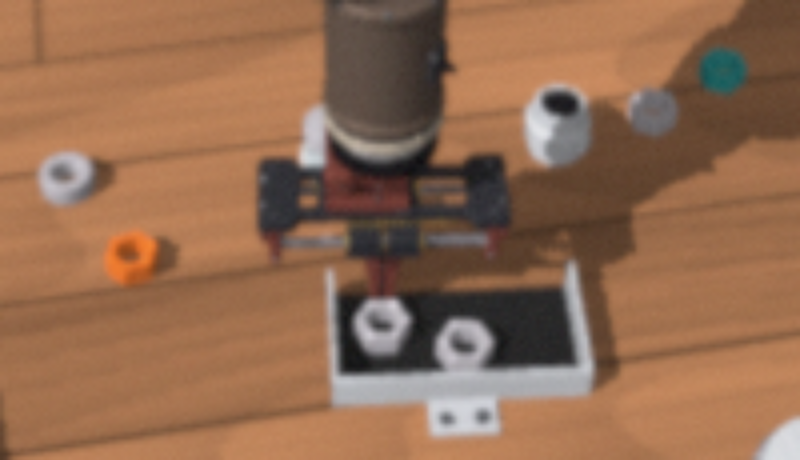

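```bash

python3 -m handwheel '[[[0,-5,0],0],[[0,-6,0],0],[[0,-5,0],0],[[0,0,0],0],[[0,12,0],0],[[-40,0,0],0],[[-40,0,0],0.128],[[-40,0,0],0.128],[[0,0,0],0.128],[[0,0,0],0]]' 0
python3 -c "
from h import *
import cv2
im=r.capture('scene')
cv2.imwrite('pics/w13.png',cv2.resize(im[140:255,160:360],None,fx=4,fy=4))
cv2.imwrite('pics/s13.png',cv2.resize(r.capture('side')[140:320,120:320],None,fx=3.3,fy=3.3))
plan(.404,.263,.07,-31)"
```

```text
time: 15.8
position: [0.6017, -0.0261, 0.13]
tcp_rot: [-0.347, 0.615, 0.347, 0.617]
ft_force: [-0.6, 0.9, -0.8]
opening: 0.006
t 15.90 pos [ 0.6005 -0.026   0.128 ] head -30.9 turn 0.002 shift x 58.0 y 317.3 z 146.5 |F| [-0.9  0.3 -0.3]
```

View pics/w13.png

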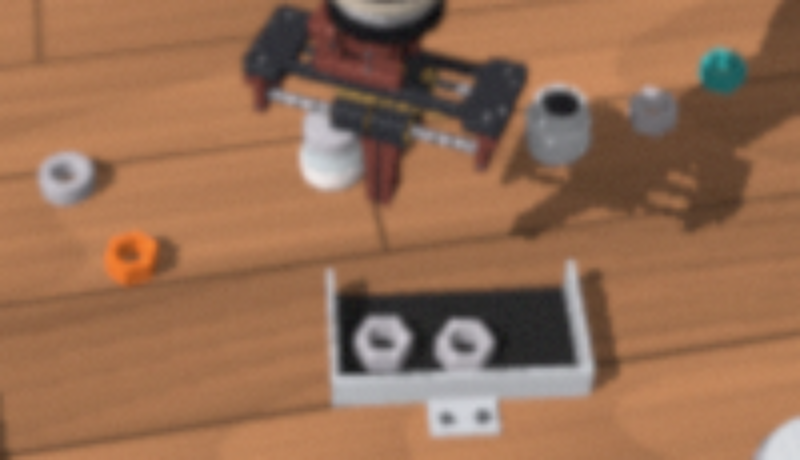

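View pics/s13.png

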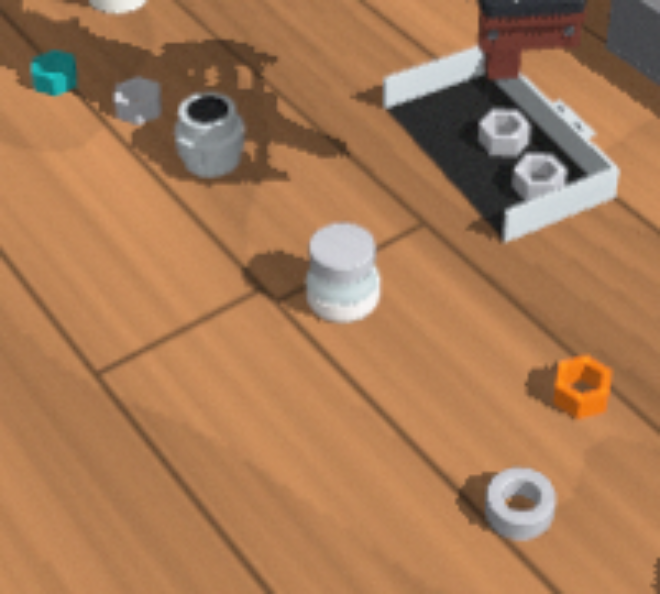

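```bash

python3 -m handwheel '[[[0,29,13.5],0],[[0,32,14.5],0],[[0,32,14.5],0],[[0,32,14.5],0],[[0,32,15],0],[[0,32,15],0],[[0,32,15],0],[[0,32,15],0],[[0,32,15],0],[[0,32,14.5],0]]' 0
python3 -c "
from h import *
import cv2
im=r.capture('scene')
cv2.imwrite('pics/w14.png',cv2.resize(im[115:230,220:420],None,fx=4,fy=4))
cv2.imwrite('pics/s14.png',cv2.resize(r.capture('side')[90:270,60:260],None,fx=3.3,fy=3.3))
print(ray('scene',(378,157),.08),ray('side',(153,115),.08))
plan(.404,.263,.008,-31)"
```

```text
time: 16.9
position: [0.4038, 0.2635, 0.1277]
tcp_rot: [-0.349, 0.616, 0.349, 0.614]
ft_force: [0.8, -0.2, 0.4]
opening: 0.006
[0.49467726 0.40052793 0.08      ] [0.51235236 0.40399147 0.08      ]
t 17.00 pos [0.4019 0.2665 0.1275] head -30.5 turn 0.008 shift x 119.5 y -3.6 z -1.9 |F| [-0.5 -0.2 -0.6]
```

View pics/w14.png

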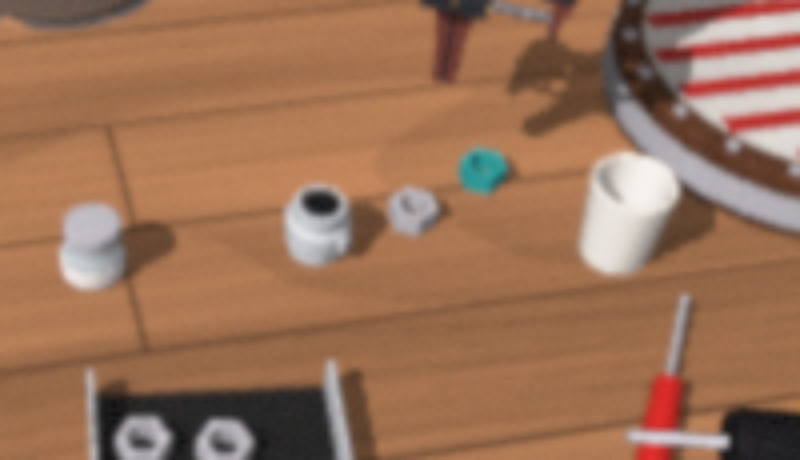

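View pics/s14.png

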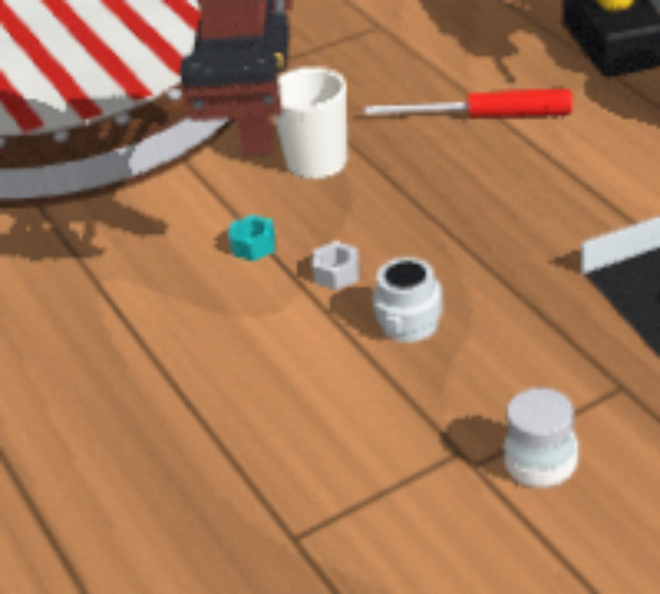

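```bash

python3 -m handwheel '[[[25,0,-1],0.008],[[30,0,-1],0],[[30,0,0],0],[[20,0,0],0],[[12,0,0],0],[[2,0,0],0],[[0,-3,0],0],[[0,-4,0],0],[[0,-5,0],0],[[0,-5,0],0]]' 0
python3 -c "
from h import *
import cv2
im=r.capture('scene')
cv2.imwrite('pics/w15.png',cv2.resize(im[115:230,220:420],None,fx=4,fy=4))
cv2.imwrite('pics/s15.png',cv2.resize(r.capture('side')[90:270,60:260],None,fx=3.3,fy=3.3))
plan(.534,.185,.008,-31)"
```

```text
time: 18.0
position: [0.4195, 0.2524, 0.0104]
tcp_rot: [-0.345, 0.617, 0.345, 0.618]
ft_force: [-2.1, 0.7, 1.1]
opening: 0.004
t 18.10 pos [0.4198 0.252  0.0102] head -31.6 turn -0.011 shift x 2.2 y -132.3 z 1.4 |F| [ 1.   0.5 -0.6]
```

View pics/w15.png

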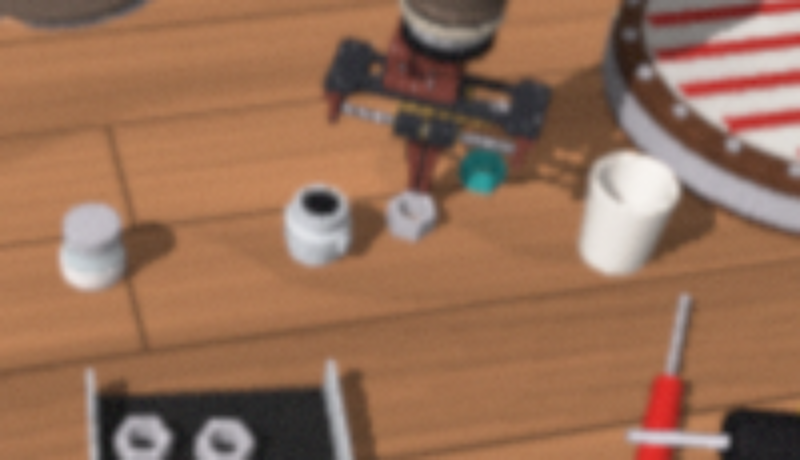

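View pics/s15.png

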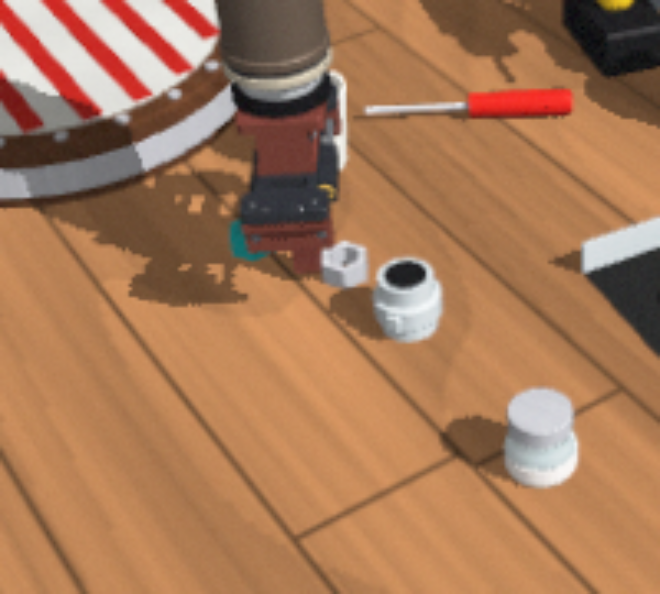

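```bash

python3 -m handwheel '[[[1,-4,0.5],-0.02],[[1,-5,0.5],-0.02],[[0,-5,0],-0.02],[[0,-6,0],0],[[0,-6,0],0],[[0,-6,0],0],[[0,-6,0],0],[[0,-6,0],0],[[0,-6,0],0],[[0,-6,0],0]]' 0
python3 -c "
from h import *
import cv2
im=r.capture('scene')
cv2.imwrite('pics/w16.png',cv2.resize(im[115:230,220:420],None,fx=4,fy=4))
plan(.534,.185,.008)"
```

```text
time: 19.1
position: [0.4688, 0.226, 0.0076]
tcp_rot: [-0.363, 0.607, 0.364, 0.606]
ft_force: [-0.6, -0.6, -0.9]
opening: 0.01
t 19.15 pos [0.4698 0.2255 0.0078] head -28.2 turn 0.000 shift x -0.2 y -75.7 z -5.4 |F| [ 0.6 -0.8  0. ]
```

View pics/w16.png

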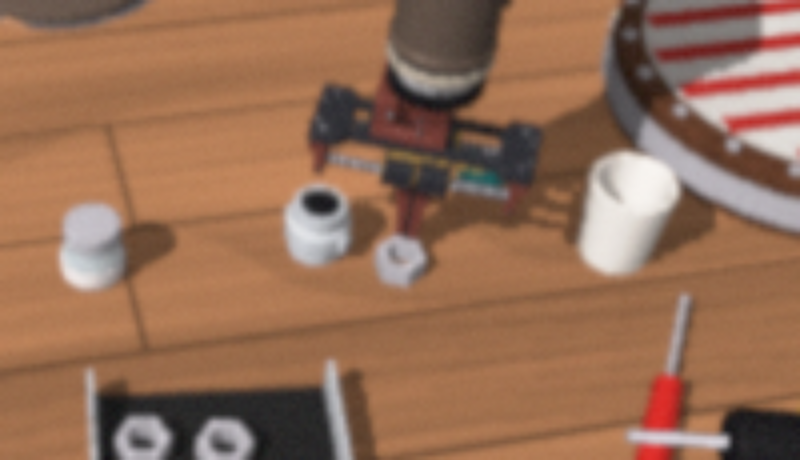

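```bash

python3 -m handwheel '[[[0,-6,0],0],[[0,-8,0],0],[[0,-8,0],0],[[0,-8,0],0],[[0,-8,0],0],[[0,-8,0],0],[[0,-6,0],0],[[0,-4,0],0],[[0,0,0],0],[[0,15,0],0]]' 0
python3 -c "
from h import *
import cv2
im=r.capture('scene')
cv2.imwrite('pics/w17.png',cv2.resize(im[115:230,220:420],None,fx=4,fy=4))
plan(.545,.225,.04,-80)"
```

```text
time: 20.15
position: [0.5057, 0.206, 0.0077]
tcp_rot: [-0.363, 0.607, 0.362, 0.607]
ft_force: [0.2, 0.4, -0.4]
opening: 0.007
t 20.20 pos [0.5016 0.2084 0.0073] head -28.1 turn 0.906 shift x -32.7 y 8.8 z 45.6 |F| [-3.6  0.9 -0.1]
```

View pics/w17.png

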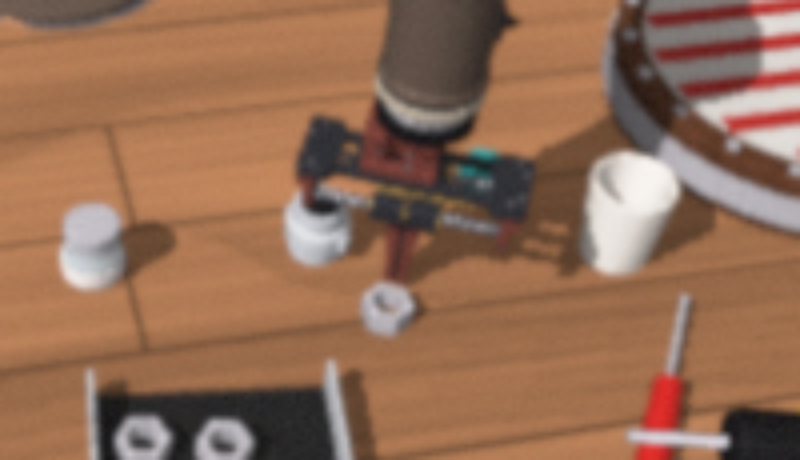

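```bash

python3 -c "
from h import *
print(ray('scene',(220+388/4,115+308/4),.0095))"
python3 -m handwheel '[[[0,10,0],0],[[-20,0,0],0],[[-20,0,0],0.13],[[-10,0,0],0.13],[[0,0,0],0.13],[[0,0,0],0.13],[[0,0,0],0.13],[[0,0,0],0.13],[[0,0,0],0.13],[[0,0,0],0]]' 0
python3 -c "
from h import *
import cv2
im=r.capture('scene')
cv2.imwrite('pics/w18.png',cv2.resize(im[115:230,220:420],None,fx=4,fy=4))
plan(.545,.225,.008,-80)"
```

```text
[0.5463821  0.18544136 0.0095    ]
time: 21.2
position: [0.4947, 0.2125, 0.0575]
tcp_rot: [-0.06, 0.705, 0.06, 0.704]
ft_force: [0.5, -0.6, 0.2]
opening: 0.006
t 21.25 pos [0.4948 0.2124 0.0576] head -80.0 turn -0.001 shift x 49.6 y 3.7 z 51.6 |F| [ 0.2 -0.1 -0.4]
```

View pics/w18.png

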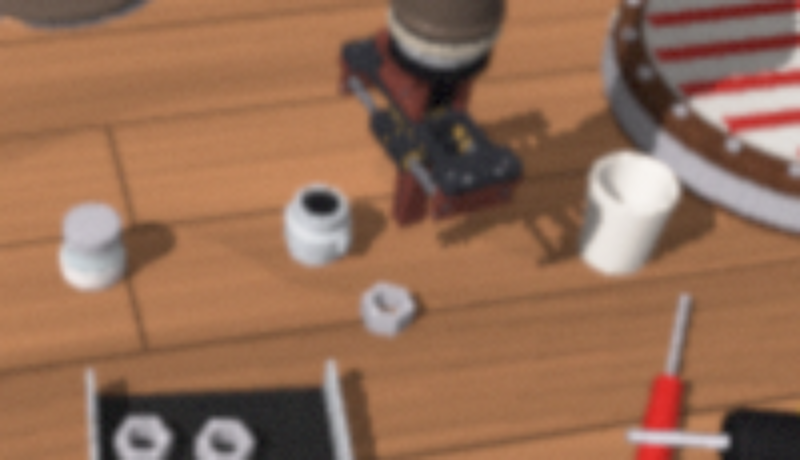

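```bash

python3 -m handwheel '[[[0,5,10],0],[[0,5,14],0],[[0,0,14],0],[[0,0,8],0],[[20,0,0],0],[[20,0,0],0],[[10,0,0],0],[[0,-3,0],0],[[0,-4,0],0],[[0,-5,0],0]]' 0
python3 -c "
from h import *
import cv2
im=r.capture('scene')
cv2.imwrite('pics/w19.png',cv2.resize(im[115:230,220:420],None,fx=4,fy=4))
plan(.561,.113,.008,-80)"
```

```text
time: 22.25
position: [0.5421, 0.2173, 0.0085]
tcp_rot: [-0.06, 0.704, 0.06, 0.705]
ft_force: [-0.3, -0.6, 1.1]
opening: 0.005
t 22.30 pos [0.5423 0.216  0.0086] head -80.3 turn -0.006 shift x 0.6 y -104.7 z 0.5 |F| [-1.1 -0.2 -0.6]
```

View pics/w19.png

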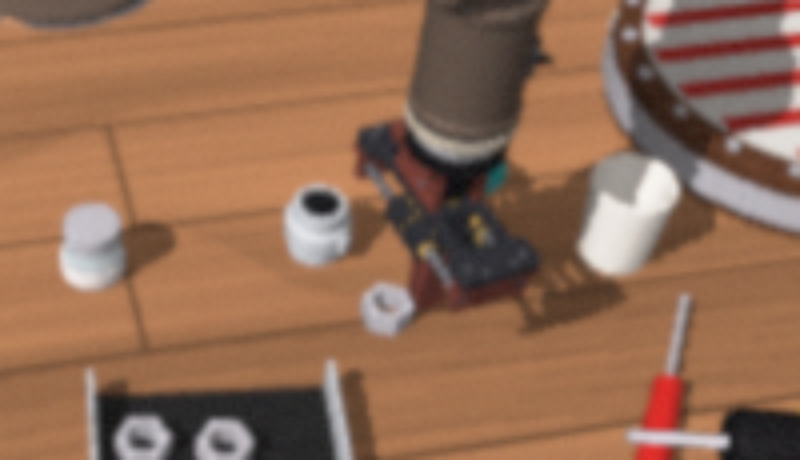

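```bash

python3 -m handwheel '[[[0,-5,0],0],[[0,-6,0],0],[[0,-7,0],0],[[0,-7,0],0],[[0,-7,0],0],[[0,-7,0],0],[[0,-7,0],0],[[0,-7,0],0],[[0,-5,0],0],[[0,-3,0],0]]' 0
python3 -c "
from h import *
import cv2
im=r.capture('scene')
cv2.imwrite('pics/w20.png',cv2.resize(im[140:255,180:380],None,fx=4,fy=4))
plan(.561,.113,.008,-80)"
```

```text
time: 23.3
position: [0.5518, 0.1566, 0.0076]
tcp_rot: [-0.06, 0.705, 0.06, 0.705]
ft_force: [-0.4, 0.1, 0.9]
opening: 0.004
t 23.35 pos [0.5519 0.1562 0.0076] head -80.3 turn -0.005 shift x -0.4 y -44.2 z 1.5 |F| [ 0.1 -0.6  0.8]
```

View pics/w20.png

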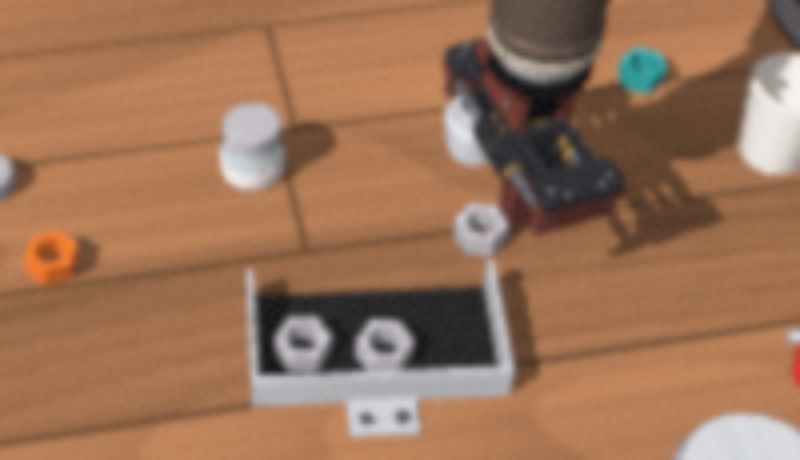

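```bash

python3 -c "
from h import *
print(ray('scene',(180+482/4,140+229/4),.0095))"
python3 -m handwheel '[[[0,-5,0],0],[[0,-7,0],0],[[0,-7,0],0],[[0,-7,0],0],[[0,-7,0],0],[[0,-6,0],0],[[0,-4,0],0],[[0,0,0],0],[[0,12,0],0],[[0,10,0],0]]' 0
python3 -c "
from h import *
import cv2
im=r.capture('scene')
cv2.imwrite('pics/w21.png',cv2.resize(im[140:255,180:380],None,fx=4,fy=4))
plan(.521,.091,.05,-8)"
```

```text
[0.55843392 0.12696546 0.0095    ]
time: 24.35
position: [0.555, 0.1381, 0.0076]
tcp_rot: [-0.06, 0.705, 0.06, 0.704]
ft_force: [-0.0, -0.4, 0.1]
opening: 0.003
t 24.40 pos [0.5545 0.1407 0.0075] head -80.1 turn -1.258 shift x -42.5 y 26.3 z -53.9 |F| [-1.1  1.5  0.2]
```

View pics/w21.png

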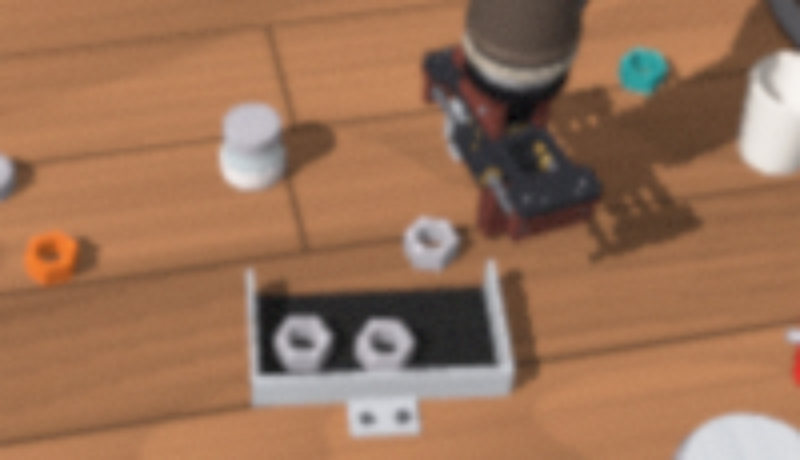

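```bash

python3 -c "
from h import *
print(ray('scene',(180+432/4,140+243/4),.0095))"
python3 -m handwheel '[[[-25,0,0],-0.1],[[-30,0,0],-0.14],[[0,0,0],-0.14],[[0,0,0],-0.14],[[0,0,0],-0.14],[[0,0,0],-0.14],[[0,0,0],-0.14],[[0,0,0],-0.14],[[0,0,0],-0.14],[[0,0,0],-0.038]]' 0
python3 -c "
from h import *
plan(.522,.091,.008,-8)"
```

```text
[0.56542789 0.08419928 0.0095    ]
time: 25.4
position: [0.555, 0.1377, 0.0627]
tcp_rot: [-0.465, 0.533, 0.465, 0.533]
ft_force: [-0.7, 0.1, -0.2]
opening: 0.004
t 25.40 pos [0.555  0.1377 0.0627] head -7.8 turn 0.003 shift x 54.7 y 26.2 z -50.9 |F| [-0.7  0.1 -0.2]
```

```bash

python3 -m handwheel '[[[0,13,-8],0],[[0,13,-14],0],[[0,0,-16],0],[[0,0,-13],0],[[20,0,0],0],[[20,0,0],0],[[14,0,0],0],[[0,-3,0],0],[[0,-4,0],0],[[0,-5,0],0]]' 0
python3 -c "
from h import *
import cv2
im=r.capture('scene')
cv2.imwrite('pics/w22.png',cv2.resize(im[140:255,180:380],None,fx=4,fy=4))
plan(.63,.075,.008,-8)"
```

```text
time: 26.4
position: [0.5352, 0.0882, 0.0094]
tcp_rot: [-0.463, 0.534, 0.463, 0.535]
ft_force: [-0.4, 0.6, -0.7]
opening: 0.005
t 26.45 pos [0.5362 0.0881 0.0095] head -8.2 turn -0.003 shift x 1.5 y -94.7 z 0.1 |F| [1.2 0.4 0.2]
```

View pics/w22.png

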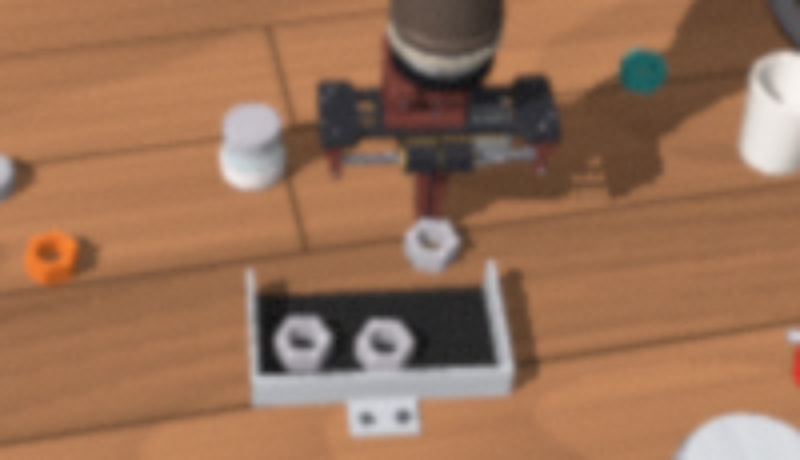

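```bash

python3 -m handwheel '[[[1,-6,0],0],[[0,-8,0],0],[[0,-8,0],0],[[0,-8,0],0],[[0,-8,0],0],[[0,-8,0],0],[[0,-7,0],0],[[0,-7,0],0],[[0,-6,0],0],[[0,-3,0],0]]' 0
python3 -c "
from h import *
import cv2
im=r.capture('scene')
cv2.imwrite('pics/w23.png',cv2.resize(im[140:255,180:380],None,fx=4,fy=4))
plan(.63,.075,.008,-8)"
```

```text
time: 27.45
position: [0.6031, 0.0782, 0.0076]
tcp_rot: [-0.463, 0.534, 0.463, 0.535]
ft_force: [-0.5, 0.1, 0.5]
opening: 0.004
t 27.50 pos [0.6033 0.0781 0.0076] head -8.2 turn -0.003 shift x -0.4 y -26.9 z 0.6 |F| [ 0.3 -0.4  0.3]
```

View pics/w23.png

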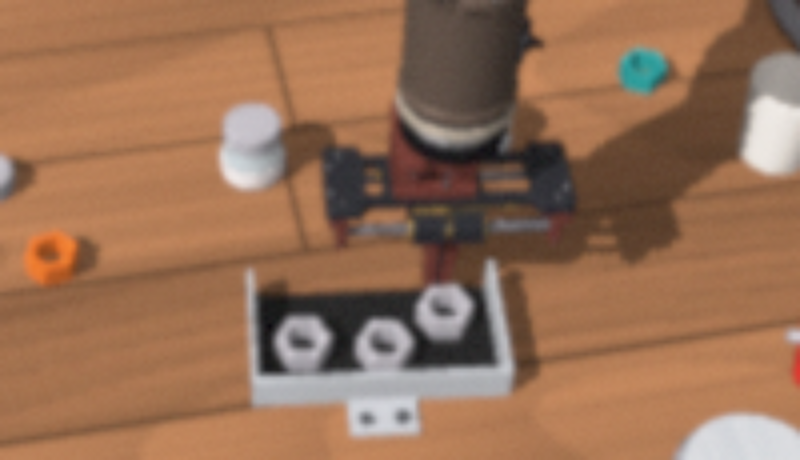

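```bash

python3 -m handwheel '[[[0,-5,0],0],[[0,-6,0],0],[[0,-6,0],0],[[0,-5,0],0],[[0,-2,0],0],[[0,0,0],0],[[0,12,0],0],[[-30,3,0],0],[[-45,0,0],0],[[-45,0,0],0]]' 0
python3 -m handwheel '[[[-30,20,0],0],[[-30,40,0],0],[[0,40,0],0],[[0,40,0],0],[[0,30,0],0],[[0,0,0],0],[[0,0,0],0],[[0,0,0],0],[[0,0,0],0],[[0,0,0],0]]' 0
python3 -c "
from h import *
import cv2
im=r.capture('scene');cv2.imwrite('pics/full.png',im)
cv2.imwrite('pics/w24.png',cv2.resize(im[140:255,160:360],None,fx=4,fy=4))
cv2.imwrite('pics/s24.png',cv2.resize(r.capture('side')[120:320,120:320],None,fx=3,fy=3))
print(r.observe()['ft_force'])"
```

```text
time: 28.5
position: [0.6105, 0.077, 0.1285]
tcp_rot: [-0.463, 0.535, 0.463, 0.534]
ft_force: [1.6, 0.4, 0.1]
opening: 0.007
time: 29.5
position: [0.4437, 0.101, 0.1874]
tcp_rot: [-0.463, 0.535, 0.463, 0.534]
ft_force: [-0.3, 0.1, -0.3]
opening: 0.003
[-0.62052352  0.34724656 -0.25029255]
```

View pics/w24.png

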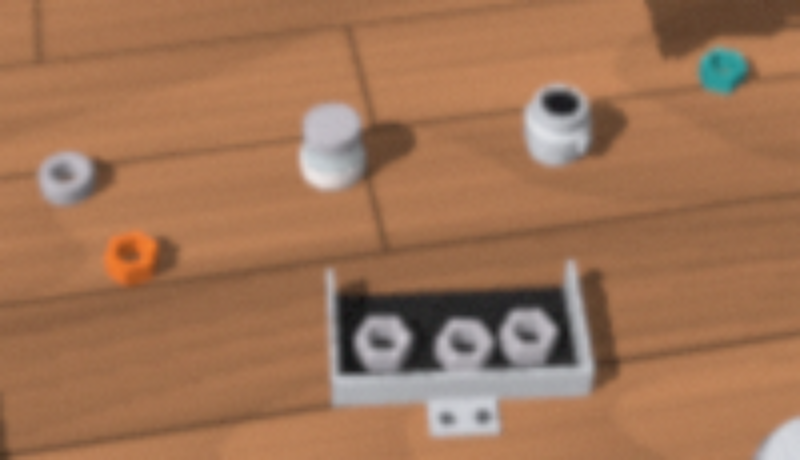

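View pics/s24.png

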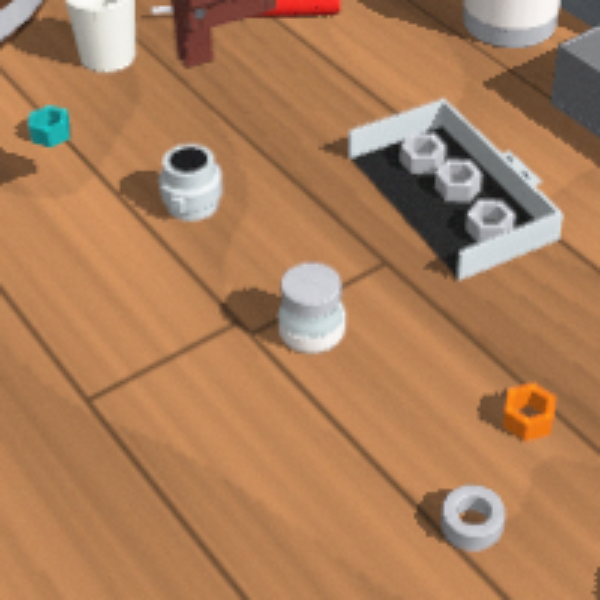

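Both views show all three nuts wholly inside the tray: scene zoom (382,341), (464,344) and (529,335). As a last check, I'll compute their tray coordinates and compare the bystanders with the start picture before handing in.

```bash
python3 -c "
from h import *
a=np.radians(-8.3);ex=np.array([np.cos(a),np.sin(a)]);ey=np.array([-ex[1],ex[0]]);c=np.array([.644,.019])
for s in [(382,341),(464,344),(529,335)]:
    p=ray('scene',(160+s[0]/4,140+s[1]/4),.0095)[:2]-c; print('tray mm scene',(1000*np.array([p@ex,p@ey])).round(1))
for s in [(491,221),(458,180),(423,152)]:
    p=ray('side',(120+s[0]/3,120+s[1]/3),.0095)[:2]-c; print('tray mm side',(1000*np.array([p@ex,p@ey])).round(1))
A=cv2.imread('pics/scene0.png').astype(int);B=cv2.imread('pics/full.png').astype(int)
d=(abs(A-B).max(2)>45).astype(np.uint8)
n,l,st,ce=cv2.connectedComponentsWithStats(d)
print([tuple(x) for x in st[1:] if x[4]>8])
r.hand_in()"
```

```text
tray mm scene [  5.3 -53.7]
tray mm scene [10.6  7.1]
tray mm scene [ 4.2 56.4]
tray mm side [  9.  -52.6]
tray mm side [13.5  7.8]
tray mm side [ 6.7 57.1]
[(np.int32(214), np.int32(0), np.int32(18), np.int32(3), np.int32(51)), (np.int32(235), np.int32(0), np.int32(8), np.int32(8), np.int32(32)), (np.int32(246), np.int32(0), np.int32(19), np.int32(1), np.int32(19)), (np.int32(272), np.int32(0), np.int32(16), np.int32(8), np.int32(67)), (np.int32(388), np.int32(0), np.int32(55), np.int32(76), np.int32(1776)), (np.int32(280), np.int32(5), np.int32(45), np.int32(42), np.int32(1103)), (np.int32(268), np.int32(7), np.int32(20), np.int32(25), np.int32(318)), (np.int32(245), np.int32(8), np.int32(16), np.int32(16), np.int32(162)), (np.int32(216), np.int32(11), np.int32(30), np.int32(16), np.int32(129)), (np.int32(288), np.int32(18), np.int32(3), np.int32(9), np.int32(25)), (np.int32(220), np.int32(20), np.int32(7), np.int32(3), np.int32(10)), (np.int32(208), np.int32(27), np.int32(12), np.int32(14), np.int32(66)), (np.int32(250), np.int32(28), np.int32(7), np.int32(31), np.int32(138)), (np
[... 1250 characters left out ...]
 np.int32(104), np.int32(4), np.int32(4), np.int32(11)), (np.int32(377), np.int32(113), np.int32(3), np.int32(4), np.int32(10)), (np.int32(321), np.int32(120), np.int32(53), np.int32(34), np.int32(904)), (np.int32(317), np.int32(162), np.int32(15), np.int32(12), np.int32(128)), (np.int32(267), np.int32(170), np.int32(15), np.int32(12), np.int32(134)), (np.int32(201), np.int32(181), np.int32(17), np.int32(13), np.int32(154)), (np.int32(285), np.int32(217), np.int32(15), np.int32(14), np.int32(166)), (np.int32(248), np.int32(219), np.int32(15), np.int32(14), np.int32(164)), (np.int32(268), np.int32(219), np.int32(16), np.int32(14), np.int32(164))]
the job is handed in; nothing more can be done
```

All three steel hex nuts are in the catch tray, and I handed the job in at about 30 s of the 72 s allowed. I pushed each one in with the shut fingers.

- **Nuts in the tray:** the scene and side cameras agree within about 4 mm on where they lie. In tray coordinates they are at about (+7, -53), (+12, +7) and (+5, +57) mm. Each is at least 12 mm clear of the nearest wall and well inside the mouth.
- **Everything else:** comparing the first and last scene pictures, the only changes on the bench were the nuts' old and new places. The rest were the arm and its shadow at the top of the picture. The collar, jar, coupling, cup, and the orange and turquoise look-alikes had not moved.
- **Forces:** the wrist force read only a few newtons at every check, and the robot was clear of everything when I handed in.
- **One slip:** during the first push on the right-hand nut, the fingertips were about 18 mm above the bench, just below the nut's 19 mm top. The picture showed the nut simply moving forward. I backed off, lowered to 8 mm and carried on.

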